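# Open the oil filler of a laboratory vacuum pump

### The job

The vacuum pump is due for an oil top-up: unscrew the yellow filler cap (ordinary right-hand thread) all the way without forcing its thread, keep hold of it as it comes free and lift it off level. Then set the cap down gently, without dropping it, standing right way up (open side down, as it sat on the pump) on the floor of the steel tray, and let go of it. Leave everything else where it is.

Things in the scene. Friction and masses are not known exactly. Their poses are not given: they have to be found in the camera images.
- cap_center (a point): centre (half-way up, on the axis) of the yellow plastic filler cap: round, fluted side, 50 mm wide, 38 mm tall, 70 g, open below (skirt 25 mm deep, threaded inside), top solid. z: the cap's axis, up; x: to the white index mark on top, turning with the cap. Grip it across its diameter, firmly enough to turn it while it is tight (15 to 35 N). It starts screwed down on the filler neck.
- filler_neck: fixed bare-metal threaded neck on the pump's oil case, 42 mm over the thread, 26 mm tall from the case top (160 mm above the bench). Origin on the bench under its axis, z up. The cap turns off anticlockwise seen from above, rising along a coarse, close-fitting thread (follow it by feel), free after about one and a half turns (1.4 to 1.65). The thread is harmed by more than about 25 N of pull, push or side force from the cap.
- neck_rim (a point): centre of the neck's upper rim, 186 mm above the bench, z up along the thread's axis. A springy seal on the rim pushes the screwed-down cap up with 5 to 10 N, fading over the first third of a turn, so it starts tight. How tight differs: the cap's centre starts 2 to 4 mm below this point, its top 41 to 43 mm above the case top. The cap has about 1 mm of play sideways and less along the thread.
- pump: rotary-vane vacuum pump, heavy and fixed on the bench: blue-grey oil case 150 x 150 x 160 mm tall under the filler, then flange and cylindrical motor along its +y axis to 330 mm from the filler; 150 mm deep (x), at most 197 mm tall (carrying handle, 150 mm or more from the filler) apart from the cap, and no higher than 160 mm within 75 mm of the cap axis. Origin on the bench under the filler's axis, z up; -x face has the oil sight glass.
- tray_in (a point): centre of the inner floor of the loose steel parts tray, 3 mm above the bench: open rectangular tray 200 mm (its x) by 170 mm (its y), 20 mm tall, walls and floor 3 mm thick, 0.7 kg, empty. Axes along its sides, z up.
- oil_bottle: oil bottle: grey plastic bottle with red screw cap, 74 mm wide, 200 mm tall; loose; origin at its underside or axis. To be left alone.
- funnel: steel funnel standing mouth down, 96 mm wide, 95 mm tall; loose; origin at its underside or axis. To be left alone.
- wash_bottle: white polythene wash bottle with a bent spout, 72 mm wide, 203 mm tall; loose; origin at its underside or axis. To be left alone.
- dropper0: amber dropper bottle, black collar, 40 mm wide, 116 mm tall; loose; origin at its underside or axis. To be left alone.
- dropper1: amber dropper bottle, orange collar, 40 mm wide, 116 mm tall; loose; origin at its underside or axis. To be left alone.
- alu_mug: aluminium mug with a side handle, 96 mm wide, 105 mm tall; loose; origin at its underside or axis. To be left alone.
- wrench: steel wrench lying on the bench beyond the tray, about 10 mm thick; loose; origin at its underside or axis. To be left alone.
Mind the look-alikes: they are no part of the job. Of the things shaped like the part that bears cap_center, the yellow one is meant.

How it is judged:
By the outcome, as a careful person would: the job done as asked, in the order asked, and still so for the second after the job is handed in, with the robot touching nothing.
It also fails if it takes over 72 s, if anything falls off the work surface, if the arm or the gripper's body presses on something with over 40 N, if the wrist force passes 120 N, or if a joint passes its speed limit or range.

### The arm

A 7-joint arm with a two-finger parallel gripper is mounted at the origin on the work surface. World frame = base frame: x ahead of the robot, y to its left, z up, the work surface at z = 0. Lengths are in m, angles in rad, forces in N, time in s.
With the tool pointing down it reaches from about 0.425 to 0.875 m from the base axis. Payload 4.7 kg.
Tool frame: the origin (TCP) lies at the very end of the fingers, on their centre line; the grasp point (between the pads) lies 19 mm behind it (grip_point_offset is the distance from the TCP to the grasp point, in m); x points along the fingers, z is the direction in which the jaws open and shut, and the axes are right-handed (so a half turn about x gives the same grasp; the last joint's range is limited). The gripper opens to 87 mm and grips with 3 to 60 N. Pads are 19 mm wide; open, the fingers measure 117 mm over their backs; the gripper's body (75 mm by 190 mm) begins 51 mm behind the grasp point.
Start: joints at [0.014, 0.321, -0.07, 1.45, 0.023, 1.371, -0.057], TCP at [0.65, -0, 0.223] pointing down, gripper open.
Joint ranges: [-2.86, 2.86], [-0.3, 2.09], [-1.38, 1.24], [0.06, 2.45], [-1.56, 4.7], [0.09, 2.05], [-2.69, 2.69]. Speed limits (rad/s): [2.57, 2.57, 3.14, 3.14, 3.14, 3.14, 3.14].

### API

Orientations are given as a rotation vector (axis times angle).
In Python, from bench import get_state, get_image, calibration, close_job, grip_point_offset gives the robot as it stands.
- The arm moves only by the tool play_rows, never from a script. Its argument "targets" is a list of rows, each an object with "claw": the closure, from 0 (fully open) to 1 (shut); "linear": the shift along the tool's x, y, z as a fraction of full scale, a list of three; "rotation": the turn, a rotation vector about the tool's x, y, z as a fraction of full scale, a list of three. In form: [{"claw": claw, "linear": [x, y, z], "rotation": [wx, wy, wz]}, ...]. A call has 1 to 10 rows; each row shifts and turns the pose as measured when the row begins, along the tool's axes as they then stand; what a row does not reach is not made up. Full scale, the value 1, is 2.5 cm for a shift and 90 degrees for a turn. A row lasts 1/12 s, in which the tool goes at most 41.7 mm and 7.16 degrees, less where a joint would pass 70% of its speed; a pose out of reach is approached as far as the arm can. A call with a number of a shift or a turn outside -1 to 1 is refused whole. A call with a gripper value outside its range is refused whole. The fingers move at their own pace and stop on an object; "newtons" is the grip in N (left out, the last holds). Time passes only in rows, so rows that do not move let the fingers close. It gives the time, the measured TCP pose, the force and the opening at its end, in the units of the state.
- get_state(): the state, without advancing time (a new reading comes with each control period).
- get_image(name): name is "scene" or "side" or "wrist"; returns the picture (480x640x3 uint8, blue, green, red); there is no depth.
- calibration(name): a dict with "fx", "fy", "cx", "cy" (pixels), "rvec" (rotation vector, rad) and "tvec" (3), from world to camera coordinates, as OpenCV has them; the wrist camera has in their place "hand_eye" (4x4, takes a point from camera to tool coordinates, whose origin is the TCP and whose axes are the tool frame's). Camera axes: x right, y down, z forward; pixel columns grow to the right and rows downward; lengths in m; the calibration is good to about 2 mm. A picture is of the moment at which its call begins: read the wrist's pose just before it. calibration takes no time and is no camera call.
- close_job(): hands the job in, once; it reports no verdict.
The state is a dict: "time": time; "joint_positions": joint angles; "qd": joint speeds; "joint_torque": joint torques, N m; "position": TCP position; "tool_rot": TCP orientation; "ft_force": force on the tool from outside, world axes, zero at the start; "torque": the same for the moment, N m; "grip_width": opening from 0.0 (shut) to 1.0 (fully open).
Only numpy, scipy, OpenCV 4.12 (cv2) and the standard library are available. Lean on these libraries where they do the work, as an engineer would, in place of code of your own. Each camera call takes 0.05 s, during which the arm holds its last target. There are 200 camera calls.

## Working session

There is one attempt and no reset: what is moved stays moved. The work goes in short steps, Python scripts to look and compute and a tool call to move; the robot and the scene stay as the last step left them, time stands still between calls to the robot, and variables do not carry over. Pictures are saved under pics/ and viewed, about 8 in all and at most 12, crops included, and the job is handed in when it is done.

Besides the shell and the picture viewer there is one more tool, called as name(argument=value, ...), one argument or row to a line, values as JSON. play_rows: Moves the arm, as the interface text tells. Shift numbers are shares of 2.5 cm and turn numbers shares of 90 degrees, none past 1 either way. Its arguments: {"type":"object","properties":{"targets":{"type":"array"},"newtons":{"type":"number"}},"required":["targets"]}

```bash
mkdir -p pics; ls; python3 - <<'E'
from bench import *
import cv2
s=get_state();print(s)
print(grip_point_offset if not callable(grip_point_offset) else grip_point_offset())
for n in("scene","side","wrist"):
    print(n,calibration(n)); cv2.imwrite(f"pics/{n}0.png",get_image(n))
E
```

```text
pics
{'time': 0.0, 'joint_positions': array([ 0.01408423,  0.32183583, -0.07011269,  1.45168913,  0.02259785,
        1.37082439, -0.05691597]), 'qd': array([ 2.52777806e-04,  2.43779490e-03, -7.68886355e-04, -1.49617288e-05,
       -8.23808636e-04,  1.41525735e-03, -5.35120395e-04]), 'joint_torque': array([-2.58547143e-04, -4.91284704e+01, -4.03903294e-01, -3.12526345e+01,
       -6.40594075e-02,  4.37659642e-02,  1.61017233e-04]), 'position': array([ 6.49427587e-01, -2.24132266e-05,  2.21446330e-01]), 'tool_rot': array([-1.15131839e-04,  1.57276340e+00, -2.59001985e-05]), 'ft_force': array([ 0.14309855,  0.36006238, -0.68910008]), 'torque': array([-0.01803905, -0.0322573 , -0.01591604]), 'grip_width': 1.0023496151819076}
0.0187
scene {'fx': 561.8743636263915, 'fy': 561.8743636263915, 'cx': 327.7150083489095, 'cy': 243.01820558526222, 'rvec': array([ 2.28617274,  0.642737  , -0.24857266]), 'tvec': array([-0.42283281, -0.22722044,  1.68474798])}
side {'fx': 601.4972770676941, 'fy': 601.4972770676941, 'cx': 319.4680001710748, 'cy': 239.54942742537253, 'rvec': array([ 1.02376337, -2.53496129,  0.94337541]), 'tvec': array([0.29636353, 0.47937554, 1.29722286])}
wrist {'fx': 330.6939165690147, 'fy': 330.6939165690147, 'cx': 318.83363409027055, 'cy': 234.1292584626044, 'hand_eye': array([[ 5.60904754e-04, -2.53624174e-01,  9.67302674e-01,
        -1.61425922e-01],
       [ 4.68874286e-04, -9.67302654e-01, -2.53624440e-01,
         6.97773650e-02],
       [ 9.99999733e-01,  5.95802505e-04, -4.23646804e-04,
        -1.91152967e-04],
       [ 0.00000000e+00,  0.00000000e+00,  0.00000000e+00,
         1.00000000e+00]])}
```

View pics/scene0.png

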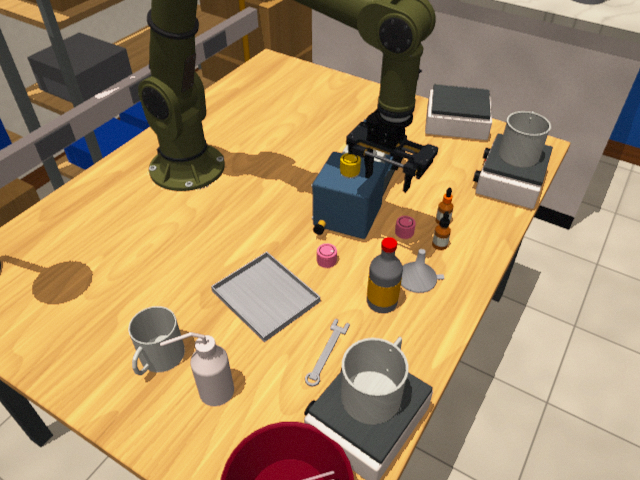

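View pics/side0.png

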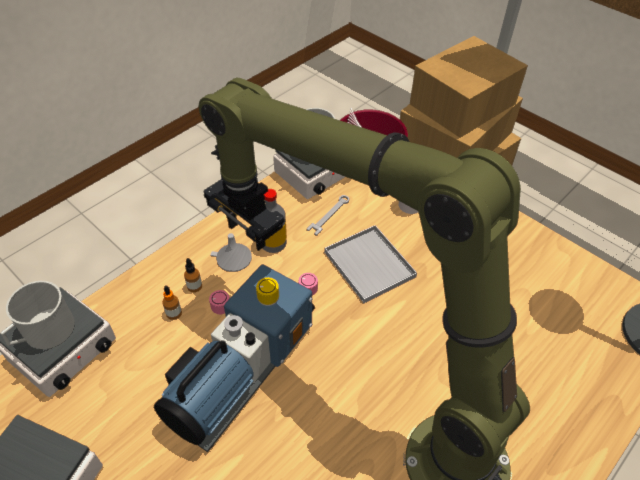

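Scene view: the yellow cap is at (350,163) on the blue oil case, and the tray is centred at (266,294). Side view: cap at (267,290), tray at (370,263). Things that could be mistaken for the cap are two pink caps on the bench at scene (327,255) and (405,227), and the orange dropper collar at (443,222). I choose the yellow one on the pump.

```bash
cat > h.py <<'E'
import numpy as np, cv2
from bench import *
from scipy.spatial.transform import Rotation as R
def cam(n,s=None):
    c=calibration(n); K=np.array([[c['fx'],0,c['cx']],[0,c['fy'],c['cy']],[0,0,1]])
    if n=='wrist':
        s=s or get_state(); T=np.eye(4); T[:3,:3]=R.from_rotvec(s['tool_rot']).as_matrix(); T[:3,3]=s['position']
        W=T@c['hand_eye']; return K,W[:3,:3],W[:3,3]
    M=cv2.Rodrigues(c['rvec'])[0]; return K,M.T,-M.T@c['tvec']
def ray(C,p):
    K,Rm,o=C; return o,Rm@np.linalg.solve(K,[p[0],p[1],1.])
def onz(C,p,z):
    o,d=ray(C,p); return o+d*(z-o[2])/d[2]
def proj(C,X):
    K,Rm,o=C; q=K@(Rm.T@(np.asarray(X)-o)); return q[:2]/q[2]
def tri(C1,p1,C2,p2):
    A=0;b=0
    for C,p in((C1,p1),(C2,p2)):
        o,d=ray(C,p); d=d/np.linalg.norm(d); P=np.eye(3)-np.outer(d,d); A=A+P; b=b+P@o
    return np.linalg.solve(A,b)
def blob(m,near=None):
    n,l,st,c=cv2.connectedComponentsWithStats(m.astype(np.uint8))
    i=1+np.argmax(st[1:,4]) if near is None else min((j for j in range(1,n) if st[j,4]>60),key=lambda j:np.hypot(*(c[j]-near)))
    return l==i,c[i],st[i]
def yellow(im):
    h=cv2.cvtColor(im,cv2.COLOR_BGR2HSV); return cv2.inRange(h,(20,130,90),(34,255,255))>0
E
python3 - <<'E'
from h import *
P={}
for n,near in(('scene',(350,163)),('side',(267,290))):
    im=cv2.imread(f'pics/{n}0.png'); m,c,st=blob(yellow(im),near); print(n,c,st); P[n]=(cam(n),(st[0]+st[2]/2-.5,st[1]+st[3]/2-.5))
X=tri(*P['scene'],*P['side']); print('cap',X,[proj(P[n][0],X)-P[n][1] for n in P])
cr=[]
for n in P:
    C=P[n][0]; print(n,'cap on z=.184',onz(C,P[n][1],.184))
# tray outer rim corners (clicked)
for n,ps in(('scene',[(266,255),(320,297),(265,336),(212,291)]),('side',[(376,228),(416,271),(365,300),(325,256)])):
    q=np.array([onz(cam(n),p,.02) for p in ps]); print(n,q.round(3),q.mean(0),np.linalg.norm(q-np.roll(q,-1,0),axis=1))
a=cv2.imread('pics/scene0.png')[130:280,290:470]; b=cv2.imread('pics/side0.png')[220:370,190:370]
cv2.imwrite('pics/crop.png',cv2.resize(np.hstack([a,b]),(800,334*150*0+333)))
w=cv2.imread('pics/wrist0.png'); cv2.imwrite('pics/cropw.png',np.vstack([cv2.resize(np.hstack([a,b]),(640,266)),cv2.resize(w,(427,320)).copy() if 0 else cv2.copyMakeBorder(cv2.resize(w,(427,320)),0,0,0,213,0)]))
E
```

```text
scene [349.4195122  164.86341463] [340 153  21  24 410]
side [267.37992126 290.52362205] [256 277  23  28 508]
cap [0.52141175 0.05838814 0.18326027] [array([ 0.06163378, -0.01212071]), array([0.06761254, 0.01538458])]
scene cap on z=.184 [0.52175899 0.05740237 0.184     ]
side cap on z=.184 [0.52113373 0.0588004  0.184     ]
scene [[ 0.425 -0.186  0.02 ]
 [ 0.611 -0.23   0.02 ]
 [ 0.566 -0.387  0.02 ]
 [ 0.385 -0.348  0.02 ]] [ 0.4970926  -0.28736698  0.02      ] [0.19108629 0.16342008 0.18498331 0.16683781]
side [[ 0.552 -0.38   0.02 ]
 [ 0.375 -0.337  0.02 ]
 [ 0.412 -0.17   0.02 ]
 [ 0.585 -0.204  0.02 ]] [ 0.48110806 -0.2727538   0.02      ] [0.18154014 0.17022808 0.17689062 0.17850972]
```

View pics/cropw.png

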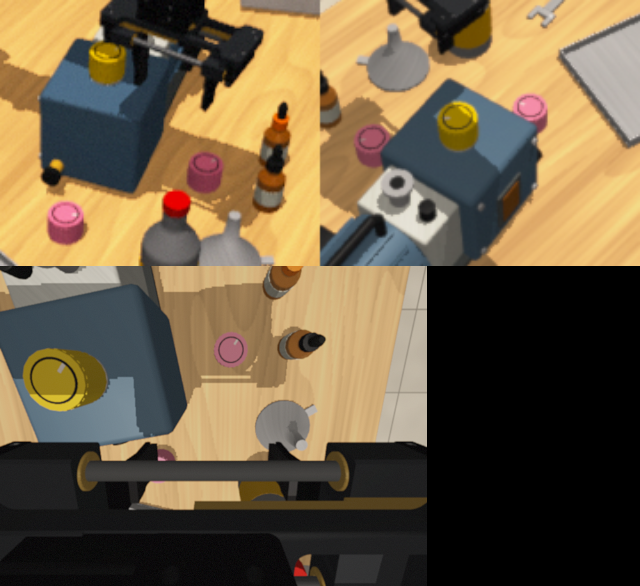

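The choice is confirmed in the crop: the yellow cap with its index mark on the blue case at (0.521, 0.058, 0.183), which matches its expected height. The pink caps stand on the bench. I'll move close and look with the wrist camera.

play_rows(
  targets=[
    {"claw": 0,"linear": [0,0.12,-0.85],"rotation": [0,0,0]},
    {"claw": 0,"linear": [0,0.12,-0.85],"rotation": [0,0,0]},
    {"claw": 0,"linear": [0,0.12,-0.85],"rotation": [0,0,0]},
    {"claw": 0,"linear": [0,0.12,-0.85],"rotation": [0,0,0]},
    {"claw": 0,"linear": [0,0.12,-0.85],"rotation": [0,0,0]},
    {"claw": 0,"linear": [0,0.12,-0.85],"rotation": [0,0,0]},
    {"claw": 0,"linear": [0,0,0],"rotation": [0,0,0]},
  ],
)

```text
time: 0.73
position: [0.5152, 0.0182, 0.2169]
tool_rot: [0.0, 1.58, -0.001]
ft_force: [0.5, -0.3, 0.5]
grip_width: 0.997
```

```bash
python3 - <<'E'
from h import *
s=get_state(); im=get_image('wrist'); cv2.imwrite('pics/w1.png',im)
print(s['position'],s['tool_rot'],s['joint_positions'],s['grip_width'])
m,c,st=blob(yellow(im)); print(c,st)
C=cam('wrist',s)
print('pred cap top',proj(C,[.5214,.0584,.202]), 'tray',proj(C,[.49,-.28,.003]))
# silhouette extents in columns ~ diameter
E
```

```text
[0.51522167 0.01818778 0.2168889 ] [ 1.67372728e-04  1.57977669e+00 -1.16460107e-03] [ 0.00672303  0.05055982 -0.09656727  1.77881931  0.00484549  1.32145272
 -0.09180732] 0.997475475282646
[328.88798964 207.17546131] [ 298  175   64   64 3089]
pred cap top [331.00589341 204.19491066] tray [302.31045839 422.75004411]
```

View pics/w1.png

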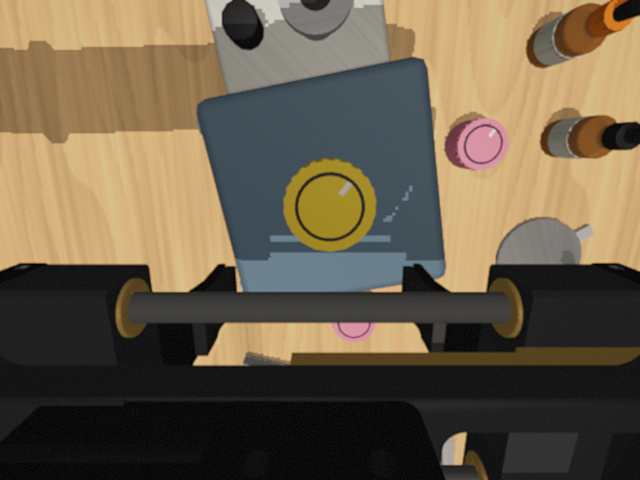

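Wrist view: the cap-top circle is centred at (330,205), and the prediction was (331,204), so the cap is at about (0.521, 0.058). The index mark points to (347,186). I'll centre above it and wind the wrist clockwise.

play_rows(
  targets=[
    {"claw": 0,"linear": [-0.1,0.8,0.11],"rotation": [0,-0.006,0]},
    {"claw": 0,"linear": [-0.1,0.8,0.11],"rotation": [0,0,0]},
    {"claw": 0,"linear": [0,0,0],"rotation": [0.079,0,0]},
    {"claw": 0,"linear": [0,0,0],"rotation": [0.079,0,0]},
    {"claw": 0,"linear": [0,0,0],"rotation": [0.079,0,0]},
    {"claw": 0,"linear": [0,0,0],"rotation": [0.079,0,0]},
    {"claw": 0,"linear": [0,0,0],"rotation": [0.079,0,0]},
    {"claw": 0,"linear": [0,0,0],"rotation": [0.079,0,0]},
    {"claw": 0,"linear": [0,0,0],"rotation": [0.079,0,0]},
    {"claw": 0,"linear": [0,0,0],"rotation": [0.079,0,0]},
  ],
)

```text
time: 1.62
position: [0.5303, 0.0582, 0.2208]
tool_rot: [0.788, 1.418, -0.784]
ft_force: [0.2, -0.0, 0.9]
grip_width: 1.003
```

```bash
cat >> h.py <<'E'
def rep(target=None):
    s=get_state(); Rm=R.from_rotvec(s['tool_rot']).as_matrix(); a=Rm[:,0]
    # yaw: clockwise-from-above angle of tool about down axis
    yaw=np.degrees(np.arctan2(-Rm[1,2],Rm[0,2]))
    # correction rotation (tool axes, fraction) making tool x point down
    v=Rm.T@np.cross(a,[0,0,-1]); 
    print('t %.2f pos %s cwyaw %.1f j7 %.2f q %s F %s T %s w %.3f'%(s['time'],s['position'].round(4),yaw,s['joint_positions'][6],s['joint_positions'].round(2),s['ft_force'].round(1),s['torque'].round(2),s['grip_width']))
    print('level fix frac',(v/(np.pi/2)).round(4))
    if target is not None: print('to target tool frac',(Rm.T@(np.array(target)-s['position'])/.025).round(3))
    return s,Rm
E
python3 -c "
from h import *
rep([.5208,.0579,.168])"
```

```text
t 1.62 pos [0.5303 0.0582 0.2208] cwyaw 57.9 j7 -1.18 q [-0.07  0.07 -0.1   1.75  0.01  1.32 -1.18] F [ 0.2 -0.   0.9] T [-0.    0.09  0.08] w 1.003
level fix frac [ 0.      0.0026 -0.0031]
to target tool frac [ 2.11 -0.34 -0.2 ]
```

play_rows(
  targets=[
    {"claw": 0,"linear": [0,0,0],"rotation": [0.079,0.002,-0.002]},
    {"claw": 0,"linear": [0,0,0],"rotation": [0.079,0,0]},
    {"claw": 0,"linear": [0,0,0],"rotation": [0.079,0,0]},
    {"claw": 0,"linear": [0,0,0],"rotation": [0.079,0,0]},
    {"claw": 0,"linear": [0,0,0],"rotation": [0.079,0,0]},
    {"claw": 0,"linear": [0,0,0],"rotation": [0.079,0,0]},
    {"claw": 0,"linear": [0,0,0],"rotation": [0.079,0,0]},
    {"claw": 0,"linear": [0,0,0],"rotation": [0.079,0,0]},
    {"claw": 0,"linear": [0,0,0],"rotation": [0.079,0,0]},
    {"claw": 0,"linear": [0,0,0],"rotation": [0.079,0,0]},
  ],
)

```text
time: 2.45
position: [0.5394, 0.0562, 0.2179]
tool_rot: [1.698, 0.798, -1.693]
ft_force: [0.9, -0.1, -0.7]
grip_width: 1.001
```

```bash
python3 -c "
from h import *
rep([.5208,.0579,.170])"
```

```text
t 2.45 pos [0.5394 0.0562 0.2179] cwyaw 129.5 j7 -2.42 q [-0.11  0.1  -0.05  1.73  0.01  1.31 -2.42] F [ 0.9 -0.1 -0.7] T [ 0.14  0.12 -0.03] w 1.001
level fix frac [-0.     -0.0009 -0.0016]
to target tool frac [ 1.913 -0.621  0.424]
```

play_rows(
  targets=[
    {"claw": 0,"linear": [0,-0.62,0.42],"rotation": [0,-0.001,-0.002]},
    {"claw": 0,"linear": [0.6,0,0],"rotation": [0,0,0]},
    {"claw": 0,"linear": [0.5,0,0],"rotation": [0,0,0]},
    {"claw": 0,"linear": [0,0,0],"rotation": [0,0,0]},
  ],
)

```text
time: 2.78
position: [0.5242, 0.0574, 0.1889]
tool_rot: [1.702, 0.794, -1.7]
ft_force: [-0.5, 0.0, -0.3]
grip_width: 1.0
```

```bash
python3 -c "
from h import *
rep([.5208,.0579,.170])"
```

```text
t 2.78 pos [0.5242 0.0574 0.1889] cwyaw 129.9 j7 -2.43 q [-0.11  0.08 -0.05  1.8   0.    1.26 -2.43] F [-0.5  0.  -0.3] T [0.1  0.16 0.04] w 1.000
level fix frac [ 0.     -0.0007 -0.0007]
to target tool frac [ 0.757 -0.117  0.072]
```

play_rows(
  targets=[
    {"claw": 0,"linear": [0.4,-0.12,0.07],"rotation": [0,-0.001,-0.001]},
    {"claw": 0,"linear": [0.35,0,0],"rotation": [0,0,0]},
    {"claw": 0,"linear": [0,0,0],"rotation": [0,0,0]},
    {"claw": 0,"linear": [0,0,0],"rotation": [0,0,0]},
  ],
)

```text
time: 3.12
position: [0.5215, 0.0577, 0.1675]
tool_rot: [1.699, 0.795, -1.704]
ft_force: [0.5, -0.9, 0.6]
grip_width: 0.997
```

```bash
python3 -c "
from h import *
rep([.5208,.0579,.170])"
```

```text
t 3.12 pos [0.5215 0.0577 0.1675] cwyaw 129.9 j7 -2.43 q [-0.11  0.1  -0.05  1.83  0.01  1.22 -2.43] F [ 0.5 -0.9  0.6] T [ 0.13  0.07 -0.03] w 0.997
level fix frac [-0.      0.0011  0.0009]
to target tool frac [-0.101 -0.027  0.01 ]
```

play_rows(
  targets=[
    {"claw": 0,"linear": [-0.1,-0.027,0.01],"rotation": [0,0.001,0.001]},
    {"claw": 1,"linear": [0,0,0],"rotation": [0,0,0]},
    {"claw": 1,"linear": [0,0,0],"rotation": [0,0,0]},
    {"claw": 1,"linear": [0,0,0],"rotation": [0,0,0]},
    {"claw": 1,"linear": [0,0,0],"rotation": [0,0,0]},
    {"claw": 1,"linear": [0,0,0],"rotation": [0,0,0]},
    {"claw": 1,"linear": [0,0,0],"rotation": [0,0,0]},
  ],
  newtons=5,
)

```text
time: 3.7
position: [0.5222, 0.0581, 0.1722]
tool_rot: [1.704, 0.793, -1.698]
ft_force: [-0.2, 0.3, -0.7]
grip_width: 0.634
```

```bash
python3 -c "
from h import *
rep([.5208,.0579,.170])"
```

```text
t 3.70 pos [0.5222 0.0581 0.1722] cwyaw 129.9 j7 -2.43 q [-0.11  0.09 -0.05  1.83  0.01  1.22 -2.43] F [-0.2  0.3 -0.7] T [0.12 0.15 0.01] w 0.634
level fix frac [ 0.     -0.0017 -0.0017]
to target tool frac [ 0.087 -0.039  0.042]
```

play_rows(
  targets=[
    {"claw": 1,"linear": [0,0,0],"rotation": [0,0,0]},
    {"claw": 1,"linear": [0,0,0],"rotation": [0,0,0]},
    {"claw": 1,"linear": [0,0,0],"rotation": [0,0,0]},
  ],
  newtons=5,
)

```text
time: 3.95
position: [0.5214, 0.057, 0.1721]
tool_rot: [1.703, 0.792, -1.7]
ft_force: [-0.8, -0.0, 0.1]
grip_width: 0.569
```

```bash
python3 -c "
from h import *
rep([.5208,.0579,.170])"
```

```text
t 3.95 pos [0.5214 0.057  0.1721] cwyaw 130.0 j7 -2.43 q [-0.11  0.09 -0.05  1.83  0.01  1.22 -2.43] F [-0.8 -0.   0.1] T [0.03 0.22 0.01] w 0.569
level fix frac [ 0.     -0.0003 -0.0014]
to target tool frac [ 0.086 -0.043 -0.013]
```

play_rows(
  targets=[
    {"claw": 1,"linear": [0,0,0],"rotation": [0,0,0]},
    {"claw": 1,"linear": [0,0,0],"rotation": [0,0,0]},
    {"claw": 1,"linear": [0,0,0],"rotation": [-0.04,0,0]},
    {"claw": 1,"linear": [0,0,0],"rotation": [-0.04,0,0]},
    {"claw": 1,"linear": [0,0,0],"rotation": [-0.04,0,0]},
  ],
  newtons=28,
)

```text
time: 4.37
position: [0.5211, 0.0574, 0.1723]
tool_rot: [1.57, 0.927, -1.568]
ft_force: [-0.3, -1.6, 0.8]
grip_width: 0.561
```

```bash
python3 -c "
from h import *
rep([.5208,.0579,.170])"
```

```text
t 4.37 pos [0.5211 0.0574 0.1723] cwyaw 118.8 j7 -2.24 q [-0.1   0.09 -0.06  1.83  0.01  1.22 -2.24] F [-0.3 -1.6  0.8] T [-0.12  0.42 -0.1 ] w 0.561
level fix frac [ 0.     -0.0001 -0.0008]
to target tool frac [ 0.092 -0.02  -0.013]
```

play_rows(
  targets=[
    {"claw": 1,"linear": [0,0,0],"rotation": [-0.06,0,0]},
    {"claw": 1,"linear": [0,0,0],"rotation": [-0.06,0,0]},
    {"claw": 1,"linear": [0,0,0],"rotation": [-0.06,0,0]},
    {"claw": 1,"linear": [0,0,0],"rotation": [-0.06,0,0]},
    {"claw": 1,"linear": [0,0,0],"rotation": [-0.06,0,0]},
  ],
)

```text
time: 4.78
position: [0.5209, 0.0573, 0.173]
tool_rot: [1.217, 1.203, -1.216]
ft_force: [-0.7, -0.4, 2.0]
grip_width: 0.558
```

```bash
python3 -c "
from h import *
rep([.5208,.0579,.170])"
```

```text
t 4.78 pos [0.5209 0.0573 0.173 ] cwyaw 90.6 j7 -1.75 q [-0.08  0.09 -0.08  1.83  0.01  1.22 -1.75] F [-0.7 -0.4  2. ] T [-0.07  0.24 -0.01] w 0.558
level fix frac [ 0.      0.0003 -0.0005]
to target tool frac [ 0.118 -0.005 -0.024]
```

play_rows(
  targets=[
    {"claw": 1,"linear": [-0.005,0,0],"rotation": [-0.075,0,0]},
    {"claw": 1,"linear": [-0.005,0,0],"rotation": [-0.075,0,0]},
    {"claw": 1,"linear": [-0.005,0,0],"rotation": [-0.075,0,0]},
    {"claw": 1,"linear": [-0.005,0,0],"rotation": [-0.075,0,0]},
    {"claw": 1,"linear": [-0.005,0,0],"rotation": [-0.075,0,0]},
    {"claw": 1,"linear": [-0.005,0,0],"rotation": [-0.075,0,0]},
  ],
)

```text
time: 5.28
position: [0.5211, 0.0572, 0.1732]
tool_rot: [0.655, 1.468, -0.655]
ft_force: [-0.1, -0.3, 0.1]
grip_width: 0.559
```

```bash
python3 -c "
from h import *
rep([.5208,.0579,.170])"
```

```text
t 5.28 pos [0.5211 0.0572 0.1732] cwyaw 48.1 j7 -1.01 q [-0.05  0.09 -0.11  1.83  0.01  1.23 -1.01] F [-0.1 -0.3  0.1] T [-0.07  0.21 -0.04] w 0.559
level fix frac [ 0.      0.0007 -0.0002]
to target tool frac [ 0.127  0.008 -0.029]
```

play_rows(
  targets=[
    {"claw": 1,"linear": [-0.005,0,0],"rotation": [-0.078,0,0]},
    {"claw": 1,"linear": [-0.005,0,0],"rotation": [-0.078,0,0]},
    {"claw": 1,"linear": [-0.005,0,0],"rotation": [-0.078,0,0]},
    {"claw": 1,"linear": [-0.005,0,0],"rotation": [-0.078,0,0]},
    {"claw": 1,"linear": [-0.005,0,0],"rotation": [-0.078,0,0]},
    {"claw": 1,"linear": [-0.005,0,0],"rotation": [-0.078,0,0]},
    {"claw": 1,"linear": [-0.005,0,0],"rotation": [-0.078,0,0]},
    {"claw": 1,"linear": [-0.005,0,0],"rotation": [-0.078,0,0]},
  ],
)

```text
time: 5.95
position: [0.5215, 0.0571, 0.1749]
tool_rot: [-0.127, 1.565, 0.126]
ft_force: [-0.8, 0.2, 1.2]
grip_width: 0.558
```

```bash
python3 -c "
from h import *
s,_=rep([.5208,.0579,.170])
im=get_image('wrist'); cv2.imwrite('pics/w2.png',im)"
```

```text
t 5.95 pos [0.5215 0.0571 0.1749] cwyaw -9.3 j7 -0.01 q [-0.01  0.09 -0.16  1.82  0.02  1.23 -0.01] F [-0.8  0.2  1.2] T [-0.1   0.31 -0.  ] w 0.558
level fix frac [0.     0.001  0.0006]
to target tool frac [ 0.196  0.036 -0.025]
```

View pics/w2.png

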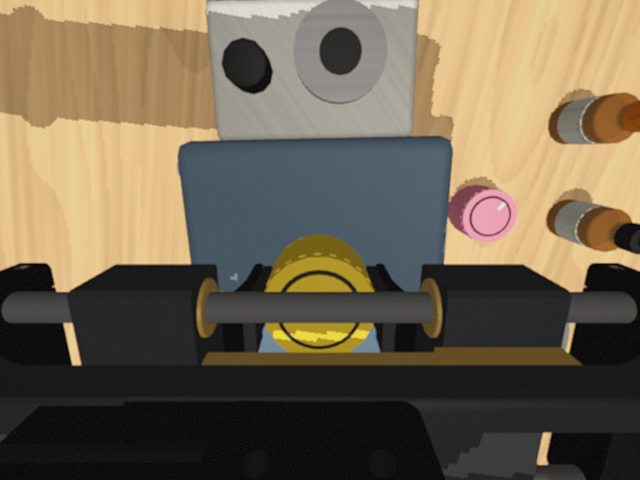

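The wrist view shows the cap held between the fingers at (319,300), with the index mark hidden behind the rod. That fits a 139° turn without slip. z is rising and forces are low, so I continue.

play_rows(
  targets=[
    {"claw": 1,"linear": [-0.005,0,0],"rotation": [-0.078,0,0]},
    {"claw": 1,"linear": [-0.005,0,0],"rotation": [-0.078,0,0]},
    {"claw": 1,"linear": [-0.005,0,0],"rotation": [-0.078,0,0]},
    {"claw": 1,"linear": [-0.005,0,0],"rotation": [-0.078,0,0]},
    {"claw": 1,"linear": [-0.005,0,0],"rotation": [-0.078,0,0]},
    {"claw": 1,"linear": [-0.005,0,0],"rotation": [-0.078,0,0]},
    {"claw": 1,"linear": [-0.005,0,0],"rotation": [-0.078,0,0]},
    {"claw": 1,"linear": [-0.005,0,0],"rotation": [-0.078,0,0]},
    {"claw": 1,"linear": [-0.005,0,0],"rotation": [-0.078,0,0]},
  ],
)

```text
time: 6.75
position: [0.5211, 0.0573, 0.1766]
tool_rot: [-0.993, 1.333, 0.992]
ft_force: [-0.4, 0.1, 1.1]
grip_width: 0.558
```

```bash
python3 -c "
from h import *
s,_=rep([.5208,.0579,.170])"
```

```text
t 6.75 pos [0.5211 0.0573 0.1766] cwyaw -73.3 j7 1.10 q [ 0.03  0.09 -0.21  1.82  0.02  1.23  1.1 ] F [-0.4  0.1  1.1] T [-0.06  0.19  0.03] w 0.558
level fix frac [ 0.     -0.0003  0.0006]
to target tool frac [0.265 0.019 0.019]
```

play_rows(
  targets=[
    {"claw": 1,"linear": [-0.006,0,0],"rotation": [-0.078,0,0]},
    {"claw": 1,"linear": [-0.006,0,0],"rotation": [-0.078,0,0]},
    {"claw": 1,"linear": [-0.006,0,0],"rotation": [-0.078,0,0]},
    {"claw": 1,"linear": [-0.006,0,0],"rotation": [-0.078,0,0]},
    {"claw": 1,"linear": [-0.006,0,0],"rotation": [-0.078,0,0]},
    {"claw": 1,"linear": [-0.006,0,0],"rotation": [-0.078,0,0]},
    {"claw": 1,"linear": [-0.006,0,0],"rotation": [-0.078,0,0]},
    {"claw": 1,"linear": [-0.006,0,0],"rotation": [-0.078,0,0]},
    {"claw": 1,"linear": [-0.006,0,0],"rotation": [-0.078,0,0]},
    {"claw": 1,"linear": [-0.006,0,0],"rotation": [-0.078,0,0]},
  ],
)

```text
time: 7.58
position: [0.5212, 0.0574, 0.1787]
tool_rot: [-1.873, 0.591, 1.871]
ft_force: [0.7, -0.0, 0.8]
grip_width: 0.555
```

```bash
python3 -c "
from h import *
s,_=rep([.5208,.0579,.170])"
```

```text
t 7.58 pos [0.5212 0.0574 0.1787] cwyaw -145.0 j7 2.35 q [ 0.09  0.09 -0.26  1.81  0.03  1.24  2.35] F [ 0.7 -0.   0.8] T [ 0.05  0.19 -0.04] w 0.555
level fix frac [-0.     -0.0006  0.    ]
to target tool frac [ 0.347 -0.009  0.024]
```

play_rows(
  targets=[
    {"claw": 1,"linear": [-0.006,0,0],"rotation": [-0.078,0,0]},
    {"claw": 1,"linear": [-0.006,0,0],"rotation": [-0.07,0,0]},
    {"claw": 1,"linear": [0,0,0],"rotation": [0,0,0]},
    {"claw": 0,"linear": [0,0,0],"rotation": [0,0,0]},
    {"claw": 0,"linear": [0,0,0],"rotation": [0,0,0]},
    {"claw": 0,"linear": [0,0,0],"rotation": [0,0,0]},
    {"claw": 0,"linear": [0,0,0],"rotation": [0,0,0]},
    {"claw": 0,"linear": [0,0,0],"rotation": [0,0,0]},
    {"claw": 0,"linear": [0,0,0],"rotation": [0,0,0]},
  ],
)

```text
time: 8.33
position: [0.5219, 0.0582, 0.1791]
tool_rot: [-2.01, 0.394, 2.006]
ft_force: [0.3, -0.5, -0.2]
grip_width: 0.919
```

```bash
python3 -c "
from h import *
s,_=rep([.5211,.0573,.178])"
```

```text
t 8.33 pos [0.5219 0.0582 0.1791] cwyaw -157.7 j7 2.57 q [ 0.1   0.09 -0.27  1.81  0.03  1.24  2.57] F [ 0.3 -0.5 -0.2] T [0.17 0.07 0.03] w 0.919
level fix frac [-0.     -0.0013  0.001 ]
to target tool frac [0.043 0.044 0.016]
```

play_rows(
  targets=[
    {"claw": 0,"linear": [0,0,0],"rotation": [0.079,0,0]},
    {"claw": 0,"linear": [0,0,0],"rotation": [0.079,0,0]},
    {"claw": 0,"linear": [0,0,0],"rotation": [0.079,0,0]},
    {"claw": 0,"linear": [0,0,0],"rotation": [0.079,0,0]},
    {"claw": 0,"linear": [0,0,0],"rotation": [0.079,0,0]},
    {"claw": 0,"linear": [0,0,0],"rotation": [0.079,0,0]},
    {"claw": 0,"linear": [0,0,0],"rotation": [0.079,0,0]},
    {"claw": 0,"linear": [0,0,0],"rotation": [0.079,0,0]},
  ],
)

```text
time: 9.0
position: [0.522, 0.0586, 0.1791]
tool_rot: [-1.339, 1.118, 1.336]
ft_force: [-0.5, 0.6, 0.8]
grip_width: 1.0
```

```bash
python3 -c "
from h import *
s,_=rep([.5211,.0573,.178])"
```

```text
t 9.00 pos [0.522  0.0586 0.1791] cwyaw -100.1 j7 1.57 q [ 0.05  0.09 -0.23  1.81  0.02  1.24  1.57] F [-0.5  0.6  0.8] T [ 0.09 -0.04 -0.08] w 1.000
level fix frac [-0.      0.0004  0.0019]
to target tool frac [ 0.044  0.046 -0.044]
```

Only small drift this time, so I carry on.

play_rows(
  targets=[
    {"claw": 0,"linear": [0.03,0.045,-0.045],"rotation": [0.079,0,0.001]},
    {"claw": 0,"linear": [0,0,0],"rotation": [0.079,0,0]},
    {"claw": 0,"linear": [0,0,0],"rotation": [0.079,0,0]},
    {"claw": 0,"linear": [0,0,0],"rotation": [0.079,0,0]},
    {"claw": 0,"linear": [0,0,0],"rotation": [0.079,0,0]},
    {"claw": 0,"linear": [0,0,0],"rotation": [0.079,0,0]},
    {"claw": 0,"linear": [0,0,0],"rotation": [0.079,0,0]},
    {"claw": 0,"linear": [0,0,0],"rotation": [0.079,0,0]},
    {"claw": 0,"linear": [0,0,0],"rotation": [0.079,0,0]},
    {"claw": 0,"linear": [0,0,0],"rotation": [0.079,0,0]},
  ],
)

```text
time: 9.83
position: [0.5212, 0.0578, 0.1782]
tool_rot: [-0.389, 1.534, 0.39]
ft_force: [-0.6, -0.1, -0.2]
grip_width: 0.997
```

```bash
python3 -c "
from h import *
s,_=rep([.5211,.0573,.178])"
```

```text
t 9.83 pos [0.5212 0.0578 0.1782] cwyaw -28.5 j7 0.32 q [ 0.    0.09 -0.17  1.82  0.01  1.23  0.32] F [-0.6 -0.1 -0.2] T [ 0.03 -0.02 -0.04] w 0.997
level fix frac [-0.      0.0013 -0.0003]
to target tool frac [ 0.009 -0.015 -0.011]
```

play_rows(
  targets=[
    {"claw": 0,"linear": [0,0,0],"rotation": [0.079,0.001,0]},
    {"claw": 0,"linear": [0,0,0],"rotation": [0.079,0,0]},
    {"claw": 0,"linear": [0,0,0],"rotation": [0.079,0,0]},
    {"claw": 0,"linear": [0,0,0],"rotation": [0.079,0,0]},
    {"claw": 0,"linear": [0,0,0],"rotation": [0.079,0,0]},
    {"claw": 0,"linear": [0,0,0],"rotation": [0.079,0,0]},
    {"claw": 0,"linear": [0,0,0],"rotation": [0.079,0,0]},
    {"claw": 0,"linear": [0,0,0],"rotation": [0.079,0,0]},
    {"claw": 0,"linear": [0,0,0],"rotation": [0.079,0,0]},
    {"claw": 0,"linear": [0,0,0],"rotation": [0.079,0,0]},
  ],
)

```text
time: 10.67
position: [0.5212, 0.0584, 0.1782]
tool_rot: [0.59, 1.49, -0.588]
ft_force: [0.3, 0.3, 0.5]
grip_width: 1.0
```

```bash
python3 -c "
from h import *
s,_=rep([.5211,.0573,.178])"
```

```text
t 10.67 pos [0.5212 0.0584 0.1782] cwyaw 43.1 j7 -0.92 q [-0.05  0.09 -0.12  1.82  0.01  1.24 -0.92] F [0.3 0.3 0.5] T [-0.01  0.09  0.01] w 1.000
level fix frac [-0.     -0.0004 -0.0007]
to target tool frac [ 0.006 -0.036  0.026]
```

play_rows(
  targets=[
    {"claw": 0,"linear": [0,-0.036,0.026],"rotation": [0.079,0,0]},
    {"claw": 0,"linear": [0,0,0],"rotation": [0.079,0,0]},
    {"claw": 0,"linear": [0,0,0],"rotation": [0.079,0,0]},
    {"claw": 0,"linear": [0,0,0],"rotation": [0.079,0,0]},
    {"claw": 0,"linear": [0,0,0],"rotation": [0.079,0,0]},
    {"claw": 0,"linear": [0,0,0],"rotation": [0.079,0,0]},
    {"claw": 0,"linear": [0,0,0],"rotation": [0.079,0,0]},
    {"claw": 0,"linear": [0,0,0],"rotation": [0.079,0,0]},
    {"claw": 0,"linear": [0,0,0],"rotation": [0.079,0,0]},
    {"claw": 0,"linear": [0,0,0],"rotation": [0.079,0,0]},
  ],
)

```text
time: 11.5
position: [0.5212, 0.0579, 0.1781]
tool_rot: [1.522, 0.974, -1.519]
ft_force: [0.8, 0.5, 0.5]
grip_width: 0.999
```

```bash
python3 -c "
from h import *
s,_=rep([.5211,.0573,.176])"
```

```text
t 11.50 pos [0.5212 0.0579 0.1781] cwyaw 114.8 j7 -2.17 q [-0.1   0.09 -0.07  1.82  0.    1.23 -2.17] F [0.8 0.5 0.5] T [ 0.02  0.17 -0.02] w 0.999
level fix frac [-0.     -0.0011  0.    ]
to target tool frac [0.085 0.006 0.024]
```

play_rows(
  targets=[
    {"claw": 0,"linear": [0,0,0.02],"rotation": [0.079,-0.001,0]},
    {"claw": 0,"linear": [0,0,0],"rotation": [0.079,0,0]},
    {"claw": 0,"linear": [0,0,0],"rotation": [0.07,0,0]},
    {"claw": 1,"linear": [0,0,0],"rotation": [0,0,0]},
    {"claw": 1,"linear": [0,0,0],"rotation": [0,0,0]},
    {"claw": 1,"linear": [0,0,0],"rotation": [0,0,0]},
    {"claw": 1,"linear": [0,0,0],"rotation": [0,0,0]},
    {"claw": 1,"linear": [0,0,0],"rotation": [0,0,0]},
    {"claw": 1,"linear": [0,0,0],"rotation": [0,0,0]},
    {"claw": 1,"linear": [0,0,0],"rotation": [0,0,0]},
  ],
  newtons=6,
)

```text
time: 12.33
position: [0.521, 0.0578, 0.1781]
tool_rot: [1.765, 0.724, -1.764]
ft_force: [0.4, -0.2, 1.1]
grip_width: 0.565
```

play_rows(
  targets=[
    {"claw": 1,"linear": [0,0,0],"rotation": [0,0,0]},
    {"claw": 1,"linear": [0,0,0],"rotation": [0,0,0]},
    {"claw": 1,"linear": [0,0,0],"rotation": [0,0,0]},
  ],
  newtons=6,
)

```text
time: 12.58
position: [0.5209, 0.0577, 0.1781]
tool_rot: [1.764, 0.725, -1.764]
ft_force: [0.3, -0.4, -0.1]
grip_width: 0.565
```

```bash
python3 -c "
from h import *
s,_=rep([.5211,.0573,.176])"
```

```text
t 12.58 pos [0.5209 0.0577 0.1781] cwyaw 135.3 j7 -2.53 q [-0.11  0.09 -0.05  1.82  0.    1.24 -2.53] F [ 0.3 -0.4 -0.1] T [0.11 0.14 0.04] w 0.565
level fix frac [ 0.     -0.0001  0.0002]
to target tool frac [0.085 0.017 0.007]
```

play_rows(
  targets=[
    {"claw": 1,"linear": [0,0,0],"rotation": [0,0,0]},
    {"claw": 1,"linear": [-0.006,0,0],"rotation": [-0.06,0,0]},
    {"claw": 1,"linear": [-0.006,0,0],"rotation": [-0.078,0,0]},
    {"claw": 1,"linear": [-0.006,0,0],"rotation": [-0.078,0,0]},
    {"claw": 1,"linear": [-0.006,0,0],"rotation": [-0.078,0,0]},
    {"claw": 1,"linear": [-0.006,0,0],"rotation": [-0.078,0,0]},
    {"claw": 1,"linear": [-0.006,0,0],"rotation": [-0.078,0,0]},
    {"claw": 1,"linear": [-0.006,0,0],"rotation": [-0.078,0,0]},
    {"claw": 1,"linear": [-0.006,0,0],"rotation": [-0.078,0,0]},
    {"claw": 1,"linear": [-0.006,0,0],"rotation": [-0.078,0,0]},
  ],
  newtons=25,
)

```text
time: 13.42
position: [0.5201, 0.0571, 0.1799]
tool_rot: [0.979, 1.34, -0.981]
ft_force: [-0.6, -0.7, 0.1]
grip_width: 0.559
```

```bash
python3 -c "
from h import *
s,_=rep([.5211,.0573,.176])"
```

```text
t 13.42 pos [0.5201 0.0571 0.1799] cwyaw 72.4 j7 -1.43 q [-0.07  0.08 -0.1   1.82  0.01  1.24 -1.43] F [-0.6 -0.7  0.1] T [-0.06  0.19 -0.04] w 0.559
level fix frac [ 0.     -0.0001  0.0012]
to target tool frac [0.155 0.039 0.004]
```

play_rows(
  targets=[
    {"claw": 1,"linear": [-0.006,0,0],"rotation": [-0.078,0,0.001]},
    {"claw": 1,"linear": [-0.006,0,0],"rotation": [-0.078,0,0]},
    {"claw": 1,"linear": [-0.006,0,0],"rotation": [-0.078,0,0]},
    {"claw": 1,"linear": [-0.006,0,0],"rotation": [-0.078,0,0]},
    {"claw": 1,"linear": [-0.006,0,0],"rotation": [-0.078,0,0]},
    {"claw": 1,"linear": [-0.006,0,0],"rotation": [-0.078,0,0]},
    {"claw": 1,"linear": [-0.006,0,0],"rotation": [-0.078,0,0]},
    {"claw": 1,"linear": [-0.006,0,0],"rotation": [-0.078,0,0]},
    {"claw": 1,"linear": [-0.006,0,0],"rotation": [-0.078,0,0]},
    {"claw": 1,"linear": [-0.006,0,0],"rotation": [-0.078,0,0]},
  ],
)

```text
time: 14.25
position: [0.5198, 0.0557, 0.1819]
tool_rot: [0.009, 1.572, -0.012]
ft_force: [-1.3, -0.1, -0.4]
grip_width: 0.562
```

```bash
python3 -c "
from h import *
s,_=rep([.5211,.0573,.176])"
```

```text
t 14.25 pos [0.5198 0.0557 0.1819] cwyaw 0.8 j7 -0.18 q [-0.02  0.08 -0.15  1.82  0.01  1.24 -0.18] F [-1.3 -0.1 -0.4] T [-0.05  0.01 -0.  ] w 0.562
level fix frac [-0.     -0.0006  0.001 ]
to target tool frac [0.234 0.067 0.051]
```

play_rows(
  targets=[
    {"claw": 1,"linear": [-0.006,0.03,0.02],"rotation": [-0.078,0,0.001]},
    {"claw": 1,"linear": [-0.006,0,0],"rotation": [-0.078,0,0]},
    {"claw": 1,"linear": [-0.006,0,0],"rotation": [-0.078,0,0]},
    {"claw": 1,"linear": [-0.006,0,0],"rotation": [-0.078,0,0]},
    {"claw": 1,"linear": [-0.006,0,0],"rotation": [-0.078,0,0]},
    {"claw": 1,"linear": [-0.006,0,0],"rotation": [-0.078,0,0]},
    {"claw": 1,"linear": [-0.006,0,0],"rotation": [-0.078,0,0]},
  ],
)

```text
time: 14.83
position: [0.5207, 0.0549, 0.1833]
tool_rot: [-0.674, 1.465, 0.672]
ft_force: [0.1, 0.0, 0.3]
grip_width: 0.561
```

```bash
python3 -c "
from h import *
s,_=rep([.5211,.0573,.176])"
```

```text
t 14.83 pos [0.5207 0.0549 0.1833] cwyaw -49.3 j7 0.69 q [ 0.02  0.09 -0.18  1.81  0.02  1.25  0.69] F [0.1 0.  0.3] T [-0.01 -0.06 -0.02] w 0.561
level fix frac [ 0.     -0.001   0.0006]
to target tool frac [0.292 0.051 0.085]
```

play_rows(
  targets=[
    {"claw": 1,"linear": [-0.006,0.025,0.04],"rotation": [-0.078,-0.001,0.001]},
    {"claw": 1,"linear": [-0.006,0,0],"rotation": [-0.078,0,0]},
    {"claw": 1,"linear": [-0.006,0,0],"rotation": [-0.078,0,0]},
    {"claw": 1,"linear": [-0.006,0,0],"rotation": [-0.078,0,0]},
  ],
)

```text
time: 15.17
position: [0.5212, 0.0551, 0.1841]
tool_rot: [-1.054, 1.301, 1.053]
ft_force: [0.3, 0.6, 0.6]
grip_width: 0.562
```

```bash
python3 -c "
from h import *
s,_=rep([.5211,.0573,.176])"
```

```text
t 15.17 pos [0.5212 0.0551 0.1841] cwyaw -78.0 j7 1.19 q [ 0.04  0.09 -0.2   1.81  0.02  1.25  1.19] F [0.3 0.6 0.6] T [ 0.01 -0.06 -0.01] w 0.562
level fix frac [ 0.     -0.0004  0.0001]
to target tool frac [0.325 0.022 0.084]
```

play_rows(
  targets=[
    {"claw": 1,"linear": [-0.006,0.01,0.03],"rotation": [-0.078,0,0]},
    {"claw": 1,"linear": [-0.006,0,0],"rotation": [-0.078,0,0]},
    {"claw": 1,"linear": [-0.006,0,0],"rotation": [-0.078,0,0]},
    {"claw": 1,"linear": [-0.006,0,0],"rotation": [-0.078,0,0]},
    {"claw": 1,"linear": [-0.006,0,0],"rotation": [-0.078,0,0]},
    {"claw": 1,"linear": [-0.006,0,0],"rotation": [-0.078,0,0]},
  ],
)

```text
time: 15.67
position: [0.522, 0.0554, 0.1853]
tool_rot: [-1.597, 0.903, 1.593]
ft_force: [0.6, -0.4, -0.8]
grip_width: 0.558
```

```bash
python3 -c "
from h import *
s,_=rep([.5211,.0573,.176])"
```

```text
t 15.67 pos [0.522  0.0554 0.1853] cwyaw -121.0 j7 1.94 q [ 0.07  0.09 -0.23  1.81  0.02  1.25  1.94] F [ 0.6 -0.4 -0.8] T [ 0.18 -0.05  0.05] w 0.558
level fix frac [ 0.     -0.0011  0.0008]
to target tool frac [ 0.372 -0.006  0.083]
```

play_rows(
  targets=[
    {"claw": 1,"linear": [-0.006,0,0.02],"rotation": [-0.078,-0.001,0.001]},
    {"claw": 1,"linear": [-0.006,0,0],"rotation": [-0.078,0,0]},
    {"claw": 1,"linear": [-0.006,0,0],"rotation": [-0.078,0,0]},
    {"claw": 1,"linear": [-0.006,0,0],"rotation": [-0.078,0,0]},
    {"claw": 1,"linear": [-0.006,0,0],"rotation": [-0.07,0,0]},
  ],
)

```text
time: 16.08
position: [0.5223, 0.0564, 0.1862]
tool_rot: [-1.994, 0.418, 1.992]
ft_force: [-0.5, 0.7, 0.1]
grip_width: 0.561
```

```bash
python3 -c "
from h import *
s,_=rep([.5211,.0573,.176])"
```

```text
t 16.08 pos [0.5223 0.0564 0.1862] cwyaw -156.3 j7 2.55 q [ 0.09  0.09 -0.26  1.8   0.02  1.25  2.55] F [-0.5  0.7  0.1] T [0.28 0.06 0.03] w 0.561
level fix frac [-0.     -0.0005  0.0006]
to target tool frac [ 0.41  -0.013  0.059]
```

play_rows(
  targets=[
    {"claw": 1,"linear": [-0.03,0,0],"rotation": [0,0,0]},
    {"claw": 1,"linear": [-0.03,0,0],"rotation": [0,0,0]},
  ],
)

```text
time: 16.25
position: [0.5221, 0.0564, 0.1874]
tool_rot: [-1.994, 0.417, 1.993]
ft_force: [-0.4, -0.1, -0.7]
grip_width: 0.561
```

```bash
python3 -c "
from h import *
s,_=rep([.5211,.0573,.176])"
```

```text
t 16.25 pos [0.5221 0.0564 0.1874] cwyaw -156.3 j7 2.55 q [ 0.09  0.09 -0.26  1.8   0.02  1.26  2.55] F [-0.4 -0.1 -0.7] T [0.15 0.   0.  ] w 0.561
level fix frac [-0.     -0.0001  0.0005]
to target tool frac [ 0.457 -0.018  0.05 ]
```

play_rows(
  targets=[
    {"claw": 1,"linear": [-0.05,0,0],"rotation": [0,0,0]},
    {"claw": 1,"linear": [-0.05,0,0],"rotation": [0,0,0]},
    {"claw": 1,"linear": [-0.05,0,0],"rotation": [0,0,0]},
  ],
)

```text
time: 16.5
position: [0.5217, 0.0562, 0.191]
tool_rot: [-1.989, 0.424, 1.99]
ft_force: [0.4, 0.0, -0.7]
grip_width: 0.559
```

```bash
python3 -c "
from h import *
s,_=rep([.5211,.0573,.176])"
```

```text
t 16.50 pos [0.5217 0.0562 0.191 ] cwyaw -155.9 j7 2.54 q [ 0.09  0.09 -0.26  1.8   0.02  1.26  2.54] F [ 0.4  0.  -0.7] T [ 0.19 -0.04  0.01] w 0.559
level fix frac [-0.      0.0005  0.0001]
to target tool frac [ 0.6   -0.029  0.04 ]
```

play_rows(
  targets=[
    {"claw": 1,"linear": [-0.3,0,0],"rotation": [0,0,0]},
    {"claw": 1,"linear": [-0.5,0,0],"rotation": [0,0,0]},
    {"claw": 1,"linear": [-0.6,0,0],"rotation": [0,0,0]},
    {"claw": 1,"linear": [-0.6,0,0],"rotation": [0,0,0]},
    {"claw": 1,"linear": [-0.2,0,0],"rotation": [0,0,0]},
  ],
)

```text
time: 16.92
position: [0.5206, 0.0559, 0.2484]
tool_rot: [-1.984, 0.429, 1.992]
ft_force: [1.0, 0.9, 0.0]
grip_width: 0.561
```

```bash
python3 - <<'E'
from h import *
s,_=rep([.49,-.28,.24])
C=cam('scene')
for n,p in dict(mug=(160,362),wash=(216,400),pink=(327,263),wr=(315,380),wr2=(340,325)).items(): print(n,onz(C,p,0).round(3))
# tray mask, side view & scene view: grey low-sat region near
for n,seed,bad in(('scene',(266,294),0),('side',(370,263),0)):
    im=cv2.imread(f'pics/{n}0.png'); hsv=cv2.cvtColor(im,cv2.COLOR_BGR2HSV)
    m=(hsv[...,1]<60).astype(np.uint8); m,c,st=blob(m>0,seed)
    cn=max(cv2.findContours(m.astype(np.uint8),0,2)[0],key=cv2.contourArea)
    q=cv2.boxPoints(cv2.minAreaRect(cn)); ap=cv2.approxPolyDP(cn,.03*cv2.arcLength(cn,True),True)[:,0]
    print(n,c,st,ap.tolist())
    if len(ap)==4:
        for z in(.003,.02):
            w=np.array([onz(cam(n),p,z) for p in ap]);print(z,w[:,:2].round(3).tolist(),w.mean(0).round(3),np.linalg.norm(w-np.roll(w,-1,0),axis=1).round(3))
a=get_image('side'); b=get_image('scene'); m1=a[150:390,180:420]; m2=b[80:320,220:460]
cv2.imwrite('pics/lift.png',cv2.resize(np.hstack([m1,m2]),(800,400)))
E
```

```text
t 16.92 pos [0.5206 0.0559 0.2484] cwyaw -155.7 j7 2.55 q [ 0.09  0.05 -0.26  1.71  0.01  1.38  2.55] F [1.  0.9 0. ] T [ 0.19 -0.04 -0.01] w 0.561
level fix frac [ 0.      0.0023 -0.001 ]
to target tool frac [ 0.34  12.751 -4.415]
mug [ 0.404 -0.549  0.   ]
wash [ 0.564 -0.557  0.   ]
pink [ 0.56  -0.113  0.   ]
wr [ 0.712 -0.412  0.   ]
wr2 [ 0.685 -0.262  0.   ]
scene [265.48886719 295.25058594] [ 212  252  108   90 5120] [[267, 252], [212, 286], [264, 341], [319, 301]]
0.003 [[0.411, -0.163], [0.364, -0.326], [0.564, -0.39], [0.608, -0.229]] [ 0.487 -0.277  0.003] [0.169 0.21  0.166 0.208]
0.02 [[0.421, -0.176], [0.376, -0.336], [0.572, -0.399], [0.616, -0.241]] [ 0.496 -0.288  0.02 ] [0.166 0.206 0.163 0.205]
side [369.68503332 263.08303434] [ 325  226   92   77 3902] [[375, 226], [325, 248], [363, 302], [416, 273]]
0.003 [[0.568, -0.396], [0.614, -0.235], [0.418, -0.172], [0.378, -0.343]] [ 0.495 -0.287  0.003] [0.167 0.206 0.176 0.197]
0.02 [[0.559, -0.383], [0.605, -0.225], [0.411, -0.162], [0.371, -0.331]] [ 0.487 -0.275  0.02 ] [0.165 0.203 0.174 0.195]
```

View pics/lift.png

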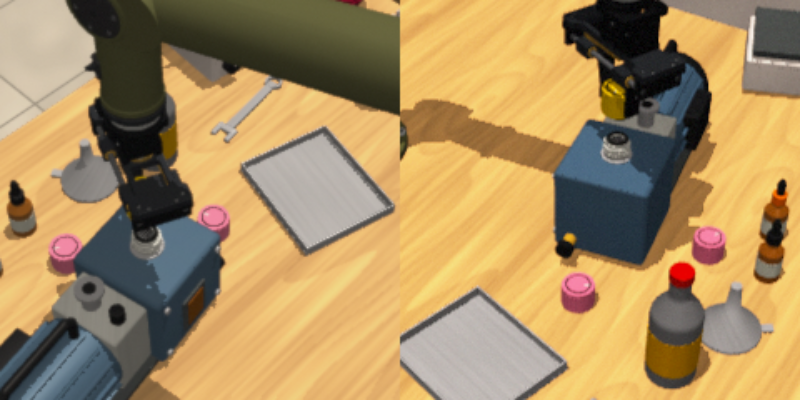

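The cap is free and in the hand above the bare neck: side crop (145,240), scene crop neck (617,145) and cap (612,98). Both views put the tray centre at about (0.491, -0.281), with sides of about 0.205 x 0.167 m, which fits. I'll rotate the wrist back from its limit first, then travel.

play_rows(
  targets=[
    {"claw": 1,"linear": [0,0,0],"rotation": [0.06,0.002,-0.001]},
    {"claw": 1,"linear": [0,0,0],"rotation": [0.079,0,0]},
    {"claw": 1,"linear": [0,0,0],"rotation": [0.079,0,0]},
    {"claw": 1,"linear": [0,0,0],"rotation": [0.079,0,0]},
    {"claw": 1,"linear": [0,0,0],"rotation": [0.079,0,0]},
    {"claw": 1,"linear": [0,0,0],"rotation": [0.079,0,0]},
    {"claw": 1,"linear": [0,0,0],"rotation": [0.079,0,0]},
    {"claw": 1,"linear": [0,0,0],"rotation": [0.079,0,0]},
    {"claw": 1,"linear": [0,0,0],"rotation": [0.079,0,0]},
    {"claw": 1,"linear": [0,0,0],"rotation": [0.079,0,0]},
  ],
)

```text
time: 17.85
position: [0.5156, 0.0551, 0.2374]
tool_rot: [-1.146, 1.257, 1.161]
ft_force: [-0.2, 0.3, -1.9]
grip_width: 0.555
```

```bash
python3 - <<'E'
from h import *
s,_=rep([.491,-.281,.24])
E
```

```text
t 17.85 pos [0.5156 0.0551 0.2374] cwyaw -85.5 j7 1.32 q [ 0.06  0.06 -0.23  1.73  0.01  1.37  1.32] F [-0.2  0.3 -1.9] T [ 0.09 -0.08  0.01] w 0.555
level fix frac [-0.     -0.0016 -0.0092]
to target tool frac [ -0.071  -0.075 -13.479]
```

play_rows(
  targets=[
    {"claw": 1,"linear": [-0.05,0,-0.4],"rotation": [0,-0.002,-0.009]},
    {"claw": 1,"linear": [-0.05,0,-0.8],"rotation": [0,0,0]},
    {"claw": 1,"linear": [-0.05,0,-0.9],"rotation": [0,0,0]},
    {"claw": 1,"linear": [-0.05,0,-0.9],"rotation": [0,0,0]},
    {"claw": 1,"linear": [-0.05,0,-0.9],"rotation": [0,0,0]},
    {"claw": 1,"linear": [-0.05,0,-0.9],"rotation": [0,0,0]},
    {"claw": 1,"linear": [-0.05,0,-0.9],"rotation": [0,0,0]},
    {"claw": 1,"linear": [-0.05,0,-0.9],"rotation": [0,0,0]},
    {"claw": 1,"linear": [-0.05,0,-0.9],"rotation": [0,0,0]},
    {"claw": 1,"linear": [-0.05,0,-0.9],"rotation": [0,0,0]},
  ],
)

```text
time: 18.68
position: [0.4947, -0.1635, 0.2425]
tool_rot: [-1.176, 1.231, 1.185]
ft_force: [-0.5, 0.5, -1.3]
grip_width: 0.558
```

```bash
python3 - <<'E'
from h import *
s,_=rep([.491,-.281,.24])
E
```

```text
t 18.68 pos [ 0.4947 -0.1635  0.2425] cwyaw -87.7 j7 1.80 q [ 0.29  0.04 -0.02  1.73  0.    1.37  1.8 ] F [-0.5  0.5 -1.3] T [ 0.11 -0.07  0.02] w 0.558
level fix frac [ 0.      0.0007 -0.0038]
to target tool frac [ 0.096 -0.036 -4.704]
```

play_rows(
  targets=[
    {"claw": 1,"linear": [0,0,-0.9],"rotation": [0,0,-0.004]},
    {"claw": 1,"linear": [0,0,-0.9],"rotation": [0,0,0]},
    {"claw": 1,"linear": [0,0,-0.9],"rotation": [0,0,0]},
    {"claw": 1,"linear": [0,0,-0.9],"rotation": [0,0,0]},
    {"claw": 1,"linear": [0.3,0,-0.7],"rotation": [0,0,0]},
    {"claw": 1,"linear": [0.8,0,-0.2],"rotation": [0,0,0]},
    {"claw": 1,"linear": [0.9,0,0],"rotation": [0,0,0]},
    {"claw": 1,"linear": [0.9,0,0],"rotation": [0,0,0]},
    {"claw": 1,"linear": [0.5,0,0],"rotation": [0,0,0]},
    {"claw": 1,"linear": [0,0,0],"rotation": [0,0,0]},
  ],
)

```text
time: 19.52
position: [0.4779, -0.2993, 0.1505]
tool_rot: [-1.198, 1.224, 1.191]
ft_force: [-0.9, -0.2, -0.2]
grip_width: 0.558
```

```bash
python3 - <<'E'
from h import *
s,_=rep([.491,-.281,.011])
a=get_image('side'); b=get_image('scene'); ims=[]
for n,im in(('side',a),('scene',b)):
    m,c,st=blob(yellow(im),proj(cam(n),s['position']+[0,0,.012])); print(n,c,st)
    x,y=int(c[0]),int(c[1]); cr=im[y-40:y+40,x-50:x+50]; ims.append(cv2.resize(cr,(400,320),interpolation=cv2.INTER_CUBIC))
cv2.imwrite('pics/tray.png',np.hstack(ims))
E
```

```text
t 19.52 pos [ 0.4779 -0.2993  0.1505] cwyaw -88.8 j7 2.07 q [ 0.43  0.18  0.09  1.77 -0.01  1.19  2.07] F [-0.9 -0.2 -0.2] T [0.13 0.04 0.01] w 0.558
level fix frac [ 0.     -0.004  -0.0004]
to target tool frac [ 5.577 -0.513  0.778]
side [386.01960784 227.7124183 ] [379 216  14  20 153]
scene [255.64137931 253.05172414] [247 238  17  28 290]
```

View pics/tray.png

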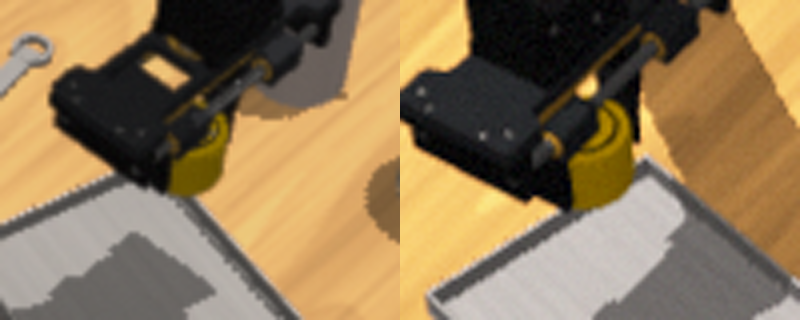

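The cap is upright and level in the fingers in both crops. Next I centre over the tray and descend.

play_rows(
  targets=[
    {"claw": 1,"linear": [0,-0.5,0.8],"rotation": [0,-0.004,0]},
    {"claw": 1,"linear": [0.5,0,0],"rotation": [0,0,0]},
    {"claw": 1,"linear": [0.8,0,0],"rotation": [0,0,0]},
    {"claw": 1,"linear": [0.8,0,0],"rotation": [0,0,0]},
    {"claw": 1,"linear": [0.8,0,0],"rotation": [0,0,0]},
    {"claw": 1,"linear": [0.6,0,0],"rotation": [0,0,0]},
    {"claw": 1,"linear": [0.1,0,0],"rotation": [0,0,0]},
    {"claw": 1,"linear": [0,0,0],"rotation": [0,0,0]},
  ],
)

```text
time: 20.28
position: [0.5021, -0.283, 0.0721]
tool_rot: [-1.223, 1.202, 1.18]
ft_force: [1.3, -0.3, -0.2]
grip_width: 0.562
```

```bash
python3 - <<'E'
from h import *
s,_=rep([.491,-.281,.011])
E
```

```text
t 20.28 pos [ 0.5021 -0.283   0.0721] cwyaw -89.6 j7 2.05 q [ 0.41  0.27  0.07  1.84 -0.02  1.01  2.05] F [ 1.3 -0.3 -0.2] T [ 0.14 -0.05 -0.03] w 0.562
level fix frac [-0.     -0.0068  0.0157]
to target tool frac [2.43  0.503 0.104]
```

play_rows(
  targets=[
    {"claw": 1,"linear": [0.3,0.3,0.1],"rotation": [0,-0.007,0.015]},
    {"claw": 1,"linear": [0.6,0,0],"rotation": [0,0,0]},
    {"claw": 1,"linear": [0.5,0,0],"rotation": [0,0,0]},
    {"claw": 1,"linear": [0.2,0,0],"rotation": [0,0,0]},
    {"claw": 1,"linear": [0,0,0],"rotation": [0,0,0]},
  ],
)

```text
time: 20.7
position: [0.4978, -0.2822, 0.0357]
tool_rot: [-1.21, 1.208, 1.2]
ft_force: [-0.0, 0.1, -1.5]
grip_width: 0.558
```

```bash
python3 - <<'E'
from h import *
s,_=rep([.491,-.281,.011])
E
```

```text
t 20.70 pos [ 0.4978 -0.2822  0.0357] cwyaw -89.7 j7 2.06 q [ 0.41  0.32  0.07  1.86 -0.03  0.96  2.06] F [-0.   0.1 -1.5] T [ 0.19 -0.07 -0.03] w 0.558
level fix frac [ 0.     -0.0013  0.004 ]
to target tool frac [0.985 0.276 0.047]
```

Position is well inside the tray. I'll go down gently now.

play_rows(
  targets=[
    {"claw": 1,"linear": [0.3,0.1,0],"rotation": [0,-0.001,0.004]},
    {"claw": 1,"linear": [0.2,0,0],"rotation": [0,0,0]},
    {"claw": 1,"linear": [0.1,0,0],"rotation": [0,0,0]},
    {"claw": 1,"linear": [0,0,0],"rotation": [0,0,0]},
  ],
)

```text
time: 21.03
position: [0.4958, -0.2828, 0.0207]
tool_rot: [-1.207, 1.212, 1.205]
ft_force: [0.6, -0.2, -0.7]
grip_width: 0.559
```

```bash
python3 - <<'E'
from h import *
s,_=rep([.491,-.281,.011])
E
```

```text
t 21.03 pos [ 0.4958 -0.2828  0.0207] cwyaw -89.7 j7 2.06 q [ 0.41  0.34  0.07  1.86 -0.03  0.94  2.06] F [ 0.6 -0.2 -0.7] T [ 0.14 -0.04  0.01] w 0.559
level fix frac [ 0.     -0.0006  0.0004]
to target tool frac [0.386 0.191 0.07 ]
```

play_rows(
  targets=[
    {"claw": 1,"linear": [0.1,0,0],"rotation": [0,0,0]},
    {"claw": 1,"linear": [0.08,0,0],"rotation": [0,0,0]},
    {"claw": 1,"linear": [0.05,0,0],"rotation": [0,0,0]},
    {"claw": 1,"linear": [0.03,0,0],"rotation": [0,0,0]},
    {"claw": 1,"linear": [0.03,0,0],"rotation": [0,0,0]},
  ],
)

```text
time: 21.45
position: [0.4964, -0.283, 0.0135]
tool_rot: [-1.208, 1.211, 1.204]
ft_force: [0.0, 0.5, -1.2]
grip_width: 0.564
```

```bash
python3 - <<'E'
from h import *
s,_=rep([.491,-.281,.011])
E
```

```text
t 21.45 pos [ 0.4964 -0.283   0.0135] cwyaw -89.7 j7 2.06 q [ 0.41  0.35  0.07  1.87 -0.03  0.93  2.06] F [ 0.   0.5 -1.2] T [ 0.13 -0.07  0.03] w 0.564
level fix frac [-0.     -0.001   0.0013]
to target tool frac [0.101 0.218 0.08 ]
```

play_rows(
  targets=[
    {"claw": 1,"linear": [0.03,0,0],"rotation": [0,-0.001,0.001]},
    {"claw": 1,"linear": [0.03,0,0],"rotation": [0,0,0]},
    {"claw": 1,"linear": [0.03,0,0],"rotation": [0,0,0]},
  ],
)

```text
time: 21.7
position: [0.4966, -0.2832, 0.0113]
tool_rot: [-1.206, 1.211, 1.205]
ft_force: [-0.3, -0.1, -1.0]
grip_width: 0.563
```

```bash
python3 - <<'E'
from h import *
s,_=rep([.491,-.281,.011])
E
```

```text
t 21.70 pos [ 0.4966 -0.2832  0.0113] cwyaw -89.7 j7 2.06 q [ 0.41  0.35  0.07  1.87 -0.03  0.92  2.06] F [-0.3 -0.1 -1. ] T [ 0.17 -0.03 -0.01] w 0.563
level fix frac [-0.     -0.0001  0.0005]
to target tool frac [0.013 0.226 0.086]
```

play_rows(
  targets=[
    {"claw": 1,"linear": [0.03,0,0],"rotation": [0,0,0]},
    {"claw": 1,"linear": [0.03,0,0],"rotation": [0,0,0]},
  ],
)

```text
time: 21.87
position: [0.4967, -0.2832, 0.0098]
tool_rot: [-1.206, 1.211, 1.205]
ft_force: [-0.8, -0.8, 0.1]
grip_width: 0.559
```

```bash
python3 - <<'E'
from h import *
s,_=rep([.491,-.281,.011])
E
```

```text
t 21.87 pos [ 0.4967 -0.2832  0.0098] cwyaw -89.7 j7 2.06 q [ 0.41  0.35  0.07  1.87 -0.03  0.92  2.06] F [-0.8 -0.8  0.1] T [ 0.08  0.05 -0.04] w 0.559
level fix frac [-0.     -0.0001  0.0006]
to target tool frac [-0.048  0.23   0.087]
```

play_rows(
  targets=[
    {"claw": 1,"linear": [0.03,0,0],"rotation": [0,0,0]},
    {"claw": 1,"linear": [0.03,0,0],"rotation": [0,0,0]},
  ],
)

```text
time: 22.03
position: [0.4967, -0.2832, 0.0097]
tool_rot: [-1.206, 1.211, 1.205]
ft_force: [-2.4, 1.1, 6.2]
grip_width: 0.554
```

```bash
python3 - <<'E'
from h import *
s,_=rep([.491,-.281,.011])
E
```

```text
t 22.03 pos [ 0.4967 -0.2832  0.0097] cwyaw -89.7 j7 2.06 q [ 0.41  0.35  0.07  1.87 -0.03  0.92  2.06] F [-2.4  1.1  6.2] T [ 0.36  0.47 -0.02] w 0.554
level fix frac [0.     0.0001 0.0003]
to target tool frac [-0.052  0.23   0.088]
```

Contact: z stopped at 0.0097 with about 6 N. I'll open the gripper in place.

play_rows(
  targets=[
    {"claw": 1,"linear": [0,0,0],"rotation": [0,0,0]},
    {"claw": 0.3,"linear": [0,0,0],"rotation": [0,0,0]},
    {"claw": 0,"linear": [0,0,0],"rotation": [0,0,0]},
    {"claw": 0,"linear": [0,0,0],"rotation": [0,0,0]},
    {"claw": 0,"linear": [0,0,0],"rotation": [0,0,0]},
    {"claw": 0,"linear": [0,0,0],"rotation": [0,0,0]},
    {"claw": 0,"linear": [0,0,0],"rotation": [0,0,0]},
    {"claw": 0,"linear": [0,0,0],"rotation": [0,0,0]},
    {"claw": 0,"linear": [0,0,0],"rotation": [0,0,0]},
  ],
)

```text
time: 22.78
position: [0.4974, -0.2836, 0.01]
tool_rot: [-1.207, 1.21, 1.204]
ft_force: [0.1, -0.2, -1.4]
grip_width: 0.986
```

play_rows(
  targets=[
    {"claw": 0,"linear": [-0.2,0,0],"rotation": [0,0,0]},
    {"claw": 0,"linear": [-0.5,0,0],"rotation": [0,0,0]},
    {"claw": 0,"linear": [-0.9,0,0],"rotation": [0,0,0]},
    {"claw": 0,"linear": [-0.9,0,0],"rotation": [0,0,0]},
    {"claw": 0,"linear": [-0.9,0,0],"rotation": [0,0,0]},
    {"claw": 0,"linear": [-0.9,0,0],"rotation": [0,0,0]},
    {"claw": 0,"linear": [-0.9,0,0],"rotation": [0,0,0]},
    {"claw": 0,"linear": [-0.9,0,0],"rotation": [0,0,0]},
    {"claw": 0,"linear": [-0.5,0,0],"rotation": [0,0,0]},
    {"claw": 0,"linear": [0,0,0],"rotation": [0,0,0]},
  ],
)

```text
time: 23.62
position: [0.4963, -0.2834, 0.191]
tool_rot: [-1.209, 1.21, 1.201]
ft_force: [-0.7, -0.7, -0.4]
grip_width: 1.001
```

```bash
python3 - <<'E'
from h import *
rep()
P={}
for n in('side','scene'):
    im=get_image(n); m,c,st=blob(yellow(im),proj(cam(n),[.497,-.283,.022])); P[n]=(cam(n),(st[0]+st[2]/2-.5,st[1]+st[3]/2-.5)); print(n,c,st)
    cv2.imwrite(f'pics/{n}_end.png',im)
print('cap',tri(*P['side'],*P['scene']))
a=cv2.imread('pics/side_end.png')[190:340,280:460]; b=cv2.imread('pics/scene_end.png')[215:365,170:350]
cv2.imwrite('pics/end.png',cv2.resize(np.hstack([a,b]),(800,333)))
E
```

```text
t 23.62 pos [ 0.4963 -0.2834  0.191 ] cwyaw -89.7 j7 2.05 q [ 0.4   0.17  0.08  1.7  -0.01  1.27  2.05] F [-0.7 -0.7 -0.4] T [ 0.06 -0.08 -0.04] w 1.001
level fix frac [ 0.     -0.0012  0.0028]
side [367.89534884 257.76162791] [359 247  19  23 344]
scene [266.74633124 291.31865828] [256 279  22  26 477]
cap [ 0.49604993 -0.28122983  0.02017522]
```

View pics/end.png

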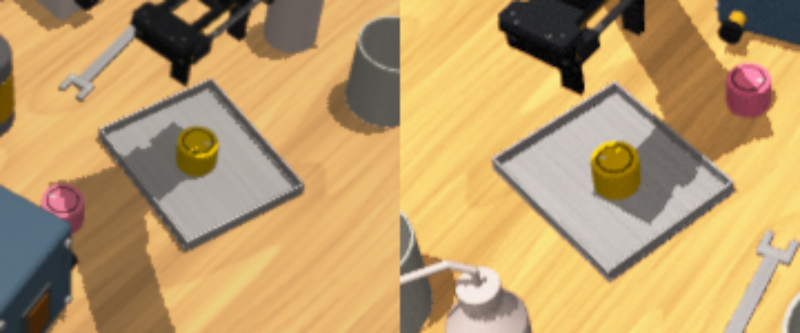

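View pics/scene_end.png

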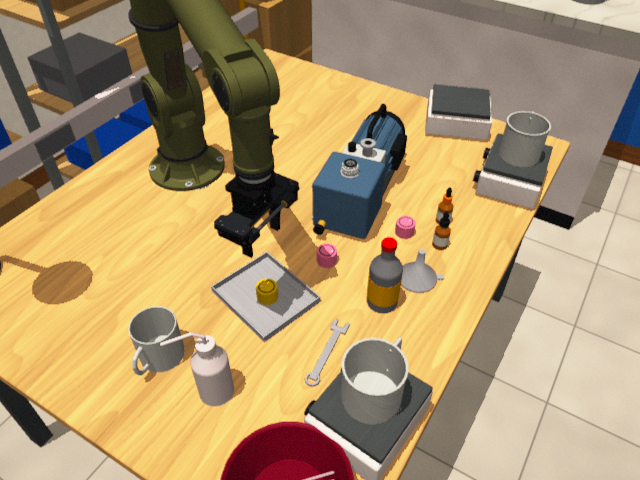

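The cap stands upright in mid-tray at scene (267,291) and side (368,258). Its centre comes out at z of about 0.020, where 0.022 is expected. Everything else is where it was in the first picture, and the gripper is clear, so I'm handing in.

```bash
python3 -c "
from bench import *
print(close_job())"
```

```text
the job is handed in; nothing more can be done
None
```

The yellow filler cap is off the pump and standing right way up near the middle of the steel tray, released. The job was handed in at about 24 s of the 72 s allowed.

- **Unscrewing:** I turned the cap anticlockwise about 1.6 turns in two strokes with one regrip, following the rise of the thread. Every wrist-force reading I took was about 2 N or less, but I only read it at the end of each move. The cap then lifted straight off with no pull on the thread.
- **Placing:** I lowered it until it touched the tray floor at about 6 N, opened the gripper in place, and raised the arm clear.
- **Last checks:** Two camera views put the cap's centre at (0.496, -0.281, 0.020). The height should be 0.022, so it agrees within the calibration. The cap is upright, nothing else appears to have moved, and the gripper is open about 15 cm above the cap.
- **Disagreements:** During the second stroke the measured tool position wandered 2 to 3 mm sideways, more than the cap's 1 mm of play. The side force stayed near zero. I took this as the grip being slightly off-centre and did not check it further.

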